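# Set out the dressing station

## Robot

A 6-joint arm with a two-finger parallel gripper is mounted at the origin on a cart in front of the work surface, level with it; the furniture and walls round the work are solid. World frame = base frame: x ahead of the robot, y to its left, z up, the work surface at z = 0. Lengths are in m, angles in rad, forces in N, time in s.
With the tool pointing down it reaches from about 0.3 to 0.95 m from the base axis. Payload 3.1 kg.
Tool frame: the origin (TCP) lies on the centre line of the jaws, within the pads' length; the fingertips stand 14 mm ahead of it and the grasp point (between the pads) lies 5 mm behind it (finger_overhang is the distance from the TCP to the fingertips, in m); z points along the fingers, y is the line along which they close (so a half turn about z gives the same grasp; the last joint's range is limited). The gripper opens to 85 mm and grips with 20 to 120 N. Pads are 22 mm wide; open, the fingers measure 114 mm over their backs; the gripper's body (76 mm by 85 mm) begins 54 mm behind the grasp point. The pads swing forward as they close: fully open they stand 13 mm farther back than shut.
Start: joints at [1.041, 0.308, 1.634, -0, 1.2, -0.07], TCP at [0.277, 0.56, 0.245] pointing down, gripper open.
Joint ranges: [-3.06, 3.06], [-0.79, 1.96], [0.05, 2.63], [-1.19, 4.34], [0.05, 2.64], [-2.94, 2.94]. Speed limits (rad/s): [2.79, 2.79, 3.14, 3.14, 3.14, 3.14].

## Interface

Orientations are given as a unit quaternion [w, x, y, z].
In Python, from station import read_state, snapshot, job_done, finger_overhang gives the robot as it stands.
- The arm moves only by the tool step_arm, never from a script. Its argument "steps" is one flat list of numbers, 5 for each row, row after row: the shift along the tool's x, y, z in mm, then the turn about the tool's z in degrees, then the opening, from -1 (shut) to 1 (fully open). A call has 1 to 5 rows; each row shifts and turns the commanded pose from where the row before left it, along the tool's axes as they then stand; what a row does not reach is not made up. A row lasts 1/10 s, in which the tool goes at most 50 mm and 8.59 degrees, less where a joint would pass 70% of its speed; a pose out of reach is approached as far as the arm can. A call is refused whole if a number of a shift passes 50 or a number of a turn 8.59, either way. A call with a gripper value outside its range is refused whole. The fingers move at their own pace and stop on an object; "force" is the grip in N (left out, the last holds). Time passes only in rows, so rows that do not move let the fingers close. It gives the time, the measured TCP pose, the force, the opening and the grip force at its end, in the units of the state.
- read_state(): the state, without advancing time (a new reading comes with each control period).
- snapshot(name): name is "side" or "top"; returns a dict with "pixels" (400x640x3 uint8, red, green, blue), "depth" (400x640 float32, m along the optical axis (not along the pixel's ray), 0 where there is no reading), "intrinsics" (3x3 intrinsics, pixels), "R" (3x3) and "t" (3): a world point X has camera coordinates R X + t. Camera axes: x right, y down, z forward; pixel columns grow to the right and rows downward; lengths in m; the calibration is good to about 2 mm. A picture is of the moment at which its call begins.
- job_done(): hands the job in; it is judged then, once.
The state is a dict: "time": time; "joint_positions": joint angles; "joint_velocities": joint speeds; "tau": joint torques, N m; "tcp_pos": TCP position; "eef_rot": TCP orientation; "contact_force": force on the tool from outside, world axes, zero at the start; "wrist_torque": the same for the moment, N m; "width": finger opening in m; "gripper_force": force on a finger pad.
Only numpy, scipy, OpenCV 4.12 (cv2) and the standard library are available. Lean on these libraries where they do the work, as an engineer would, in place of code of your own. Each camera call takes 0.05 s, during which the arm holds its last target. There are 200 camera calls.

## Task

Set out the trolley for a dressing with the things standing straight ahead of you, not the stock at its far left. Lay the wide plaster roll flat in the middle of the closed steel case's lid and the small plaster roll flat on top of it, centred; stand the minute timer midway between the wool jar and the white bottle, in line with them; and stand the amber bottle straight in front of the wool jar (on the robot's side, square to the line from jar to white bottle) with about 2 cm of clear space between the two. Keep the amber bottle upright all the while, and leave the jar, white bottle, steel case and everything else where they are.

Things in the scene. Friction and masses are not known exactly. Their poses are not given: they have to be found in the camera images.
- amber_bottle: Amber glass bottle with a ribbed yellow screw cap, 48 mm diameter, 116 mm high (straight body up to 80 mm, cap 30 mm wide). To be moved. Stands within 0.7 m of the robot; like bottles, rolls and a timer in the stock at the far left back are not this task's. Origin: centre of its underside; z up.
- timer: Round white wind-up minute timer with a teal knob on top, base 62 mm diameter and 26 mm high, 42 mm high with the knob (30 mm wide, never needs turning). To be moved; grasp by its base. Origin: centre of its underside; z up.
- wide_roll: The larger roll of plaster tape, lying flat: 58 mm diameter, 25 mm high, buff core. To be moved. Origin: centre of its underside; z up.
- small_roll: The smaller, thin roll of plaster tape, lying flat: 48 mm diameter, 13 mm high, blue core. To be moved. Origin: centre of its underside; z up.
- wool_jar: Low round glass jar with white cotton wool, 67 mm diameter, 66 mm high. Stays where it stands, 200 mm (centre to centre, in every start) to the left or to the right of the white bottle. Origin: centre of its underside; z up; its x axis points away from the robot and is square to the line to the white bottle, its y axis lies along that line. That line runs within 0.06 rad of the world's y axis.
- white_bottle: White plastic squeeze bottle with a narrow neck, 53 mm diameter, 124 mm high. Stays where it stands. Origin: centre of its underside; z up.
- steel_case: Closed flat stainless case, 24 mm high, its hinged lid shut and not to be opened. The flat lid is 53 mm (x) by 116 mm (y) with its middle 3.5 mm from the origin towards the case's +x; a tab sticks out 11 mm at -x and a hinge 3 mm at +x. Stays where it lies. The wide roll overhangs the lid's long edges by 2 to 3 mm each when centred. Origin: centre of the underside; z up, y along its length.
- dish: Bystander: steel kidney dish, 82 x 162 mm, 37 mm high, at the back. Behind it a hand dryer hangs on the wall about 0.4 m above the trolley, x over 0.72, y from 0 to 0.3: keep the wrist clear of it. Origin: centre of its underside.
- carton: Bystander: opened white carton with ampoules, 109 x 119 mm, 34 mm high, at the left. Origin: centre of its underside.
- gauze: Bystander: flat sealed gauze pack, 54 x 78 mm, 9 mm high, at the back left. Origin: centre of its underside.
Mind the look-alikes: they are no part of the job. Leave any blue look-alike of the wool_jar alone.

How it is judged:
By the outcome, as a careful person would: the job done as asked, in the order asked, and still so for the second after the job is handed in, with the robot touching nothing.
It also fails if it takes over 109 s, if anything falls off the work surface, if the arm or the gripper's body presses on something with over 40 N, if the wrist force passes 120 N, or if a joint passes its speed limit or range.

## Working session

There is one attempt and no reset: what is moved stays moved. The work goes in short steps, Python scripts to look and compute and a tool call to move; the robot and the scene stay as the last step left them, time stands still between calls to the robot, and variables do not carry over. Pictures are saved under pics/ and viewed, at most 14 in all, crops included, and the job is handed in when it is done.

Besides the shell and the picture viewer there is one more tool, called after "Emit:" as name(argument=value, ...), one argument or row to a line, values as JSON. step_arm: Moves the arm, as the interface text tells. Its arguments: {"type":"object","properties":{"steps":{"type":"array"},"force":{"type":"number"}},"required":["steps"]}

```bash
ls; mkdir -p pics
python3 - <<'E'
from station import *
import cv2,numpy as np
s=read_state();print(s)
print(finger_overhang)
for n in("side","top"):
    d=snapshot(n);cv2.imwrite(f"pics/{n}0.png",d["pixels"][:,:,::-1]);np.savez(f"{n}0.npz",**d)
    print(n,d["intrinsics"].tolist(),d["R"].round(4).tolist(),d["t"].round(4).tolist(),(-d["R"].T@d["t"]).round(3))
E
```

```text
pics
{'time': 0.0, 'joint_positions': array([ 1.04129202e+00,  3.09003468e-01,  1.63521719e+00,  2.57559081e-05,
        1.19970492e+00, -6.97019636e-02]), 'joint_velocities': array([-9.52661202e-04, -1.13543802e-03,  9.92719489e-05,  1.60047005e-03,
        2.10194072e-04, -7.13670564e-04]), 'tau': array([-1.06213698e-03, -4.15260708e+01, -2.76660043e+01, -1.63543727e-04,
        1.02286067e-02, -5.45668513e-06]), 'tcp_pos': array([0.27696783, 0.55938097, 0.24403341]), 'eef_rot': array([-3.55732228e-04,  2.27885704e-01,  9.73687191e-01, -1.11095950e-03]), 'contact_force': array([0.53887837, 0.24583437, 0.54178456]), 'wrist_torque': array([ 0.01310076,  0.03382226, -0.02621243]), 'gripper_force': 0.0, 'width': 0.0852564325897975}
0.014
side [[389.19263289198506, 0.0, 322.870707799247], [0.0, 389.19263289198506, 198.10864401846175], [0.0, 0.0, 1.0]] [[0.9917, -0.1263, -0.0229], [-0.0788, -0.458, -0.8855], [0.1014, 0.8799, -0.4641]] [-0.5524, 0.2016, 0.8361] [ 0.479 -0.713  0.554]
top [[471.14726098024585, 0.0, 317.3532459952568], [0.0, 471.14726098024585, 197.0058149416341], [0.0, 0.0, 1.0]] [[-0.0163, -0.9993, -0.0345], [-0.9842, 0.0221, -0.1754], [0.176, 0.0311, -0.9839]] [0.2956, 0.5931, 0.9882] [0.415 0.252 1.086]
```

View pics/top0.png

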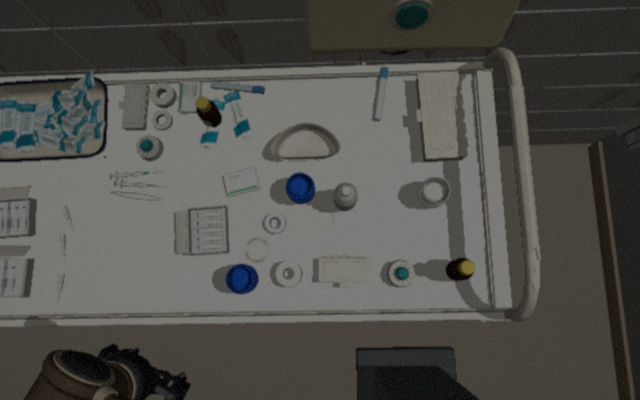

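View pics/side0.png

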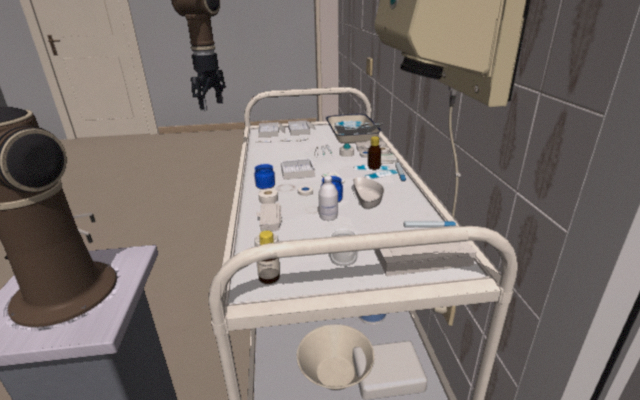

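Run:
```python
import cv2
a=cv2.imread("pics/top0.png")[160:300,220:490]
a=cv2.resize(a,None,fx=2.9,fy=2.9,interpolation=cv2.INTER_CUBIC);a=cv2.convertScaleAbs(a,alpha=1.5)
cv2.imwrite("pics/crop0.png",a)
```

```text
(no output)
```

View pics/crop0.png

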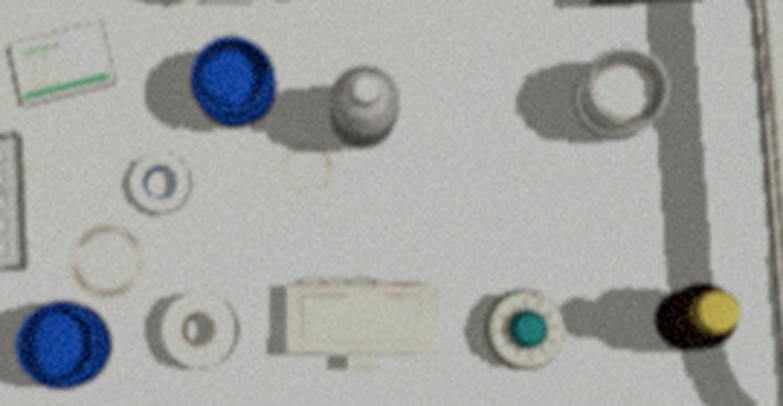

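```bash
cat > h.py <<'E'
import numpy as np,cv2
from station import *
def cloud(d):
    K=d["intrinsics"];v,u=np.mgrid[:400,:640];z=d["depth"]
    c=np.dstack([(u-K[0,2])/K[0,0]*z,(v-K[1,2])/K[1,1]*z,z])
    P=(c-d["t"])@d["R"];P[z==0]=np.nan
    return P
def proj(d,X):
    c=d["R"]@np.asarray(X)+d["t"];p=d["intrinsics"]@c;return p[:2]/p[2]
def ray(d,u,v,h):
    r=d["R"].T@np.linalg.solve(d["intrinsics"],[u,v,1]);o=-d["R"].T@d["t"]
    return o+r*(h-o[2])/r[2]
E
python3 - <<'E'
from h import *
T=dict(np.load("top0.npz"));S=dict(np.load("side0.npz"))
PT,PS=cloud(T),cloud(S)
W=dict(amber=(440,480,252,285),timer=(382,416,256,290),wide=(270,304,257,288),small=(260,287,212,236),jar=(412,453,174,210),white=(330,360,178,212),case=(316,372,252,286))
for n,(a,b,c,e) in W.items():
    q=PT[c:e,a:b].reshape(-1,3);q=q[~np.isnan(q[:,0])]
    floor=np.percentile(q[:,2],10);zt=np.percentile(q[:,2],98)
    m=q[:,2]>zt-.006; x=q[m]
    print(n,"zpct",np.percentile(q[:,2],[2,10,50,90,98]).round(4),"top n",m.sum(),"c",((x.max(0)+x.min(0))/2)[:2].round(4),"mean",x.mean(0).round(4),"ext",np.ptp(x,0)[:2].round(4))
    ctr=np.r_[((x.max(0)+x.min(0))/2)[:2],zt]
    g=np.hypot(*(PS[...,:2]-ctr[:2]).transpose(2,0,1))<.05
    q=PS[g];q=q[q[:,2]>.006]
    if len(q):
        zt=np.percentile(q[:,2],98);x=q[q[:,2]>zt-.005]
        print("   side: ztop",zt.round(4),"n",len(x),"c",((x.max(0)+x.min(0))/2)[:2].round(4),"ext",np.ptp(x,0)[:2].round(4),"px",proj(S,ctr).round(0))
E
```

```text
amber zpct [-0.0034 -0.0019  0.0023  0.1135  0.1167] top n 163 c [ 0.4371 -0.0186] mean [ 0.4372 -0.0187  0.1149] ext [0.0262 0.0273]
   side: ztop 0.1154 n 95 c [ 0.4368 -0.0196] ext [0.0268 0.0264] px [266. 233.]
timer zpct [-0.0035 -0.0017  0.0104  0.0361  0.0427] top n 111 c [0.4283 0.1014] mean [0.4288 0.1023 0.0411] ext [0.0281 0.0246]
   side: ztop 0.0282 n 69 c [0.4283 0.1024] ext [0.0564 0.0376] px [265. 232.]
wide zpct [-0.0039 -0.0019  0.0023  0.0259  0.0279] top n 403 c [0.4329 0.3523] mean [0.4326 0.3532 0.0249] ext [0.0553 0.0562]
   side: ztop 0.0264 n 130 c [0.4321 0.3532] ext [0.0543 0.0597] px [267. 192.]
small zpct [-0.0039 -0.0019  0.0021  0.013   0.0152] top n 237 c [0.5484 0.3841] mean [0.5484 0.3841 0.0121] ext [0.047  0.0465]
   side: ztop 0.014 n 75 c [0.5494 0.3853] ext [0.0453 0.0506] px [305. 188.]
jar zpct [-0.0037 -0.0016  0.0323  0.0589  0.0666] top n 134 c [0.6069 0.0229] mean [0.6086 0.0211 0.065 ] ext [0.0595 0.0602]
   side: ztop 0.0655 n 66 c [0.6077 0.0389] ext [0.0586 0.0287] px [343. 235.]
white zpct [-0.0039 -0.0019  0.0368  0.1017  0.1237] top n 80 c [0.5998 0.2231] mean [0.5991 0.2226 0.1223] ext [0.0196 0.0189]
   side: ztop 0.1219 n 32 c [0.5987 0.2214] ext [0.0171 0.0194] px [327. 177.]
case zpct [-0.0029 -0.0009  0.0224  0.0257  0.0273] top n 1139 c [0.4366 0.2272] mean [0.4377 0.228  0.0241] ext [0.0626 0.1148]
   side: ztop 0.0259 n 351 c [0.4349 0.2275] ext [0.0669 0.0989] px [269. 212.]
```

Run:
```python
from h import *
T=dict(np.load("top0.npz"));P=cloud(T)
# lid: near-plane points
q=P[248:290,310:378].reshape(-1,3);q=q[(q[:,2]>.017)&(q[:,2]<.032)]
r=cv2.minAreaRect(q[:,:2].astype(np.float32)*1000);print("rect",r)
c=q[:,:2].mean(0)
for a,b in((.2,.25),(.17,.2),(.25,.285)):
    s=q[(q[:,1]>a)&(q[:,1]<b)];h=np.histogram(s[:,0],np.arange(.395,.48,.004));print(a,h[0],np.percentile(s[:,0],[1,99]).round(4))
s=q[(q[:,0]>.42)&(q[:,0]<.46)]
for a in(.415,.425,.435,.445,.455): 
    s=q[abs(q[:,0]-a)<.006];print(a,s[:,1].min().round(4),s[:,1].max().round(4))
# white and jar circles by height band, least squares circle
def fit(x):
    A=np.c_[2*x,np.ones(len(x))];s=np.linalg.lstsq(A,(x**2).sum(1),rcond=None)[0];return s[:2].round(4),np.sqrt(s[2]+s[:2]@s[:2]).round(4)
j=P[170:214,408:456].reshape(-1,3);j=j[(j[:,2]>.058)&(j[:,2]<.072)];print("jar",len(j),fit(j[:,:2]),cv2.minEnclosingCircle((j[:,:2]*1000).astype(np.float32)))
for nm,(a,b,c,e),lo,hi in(("timer",(382,416,256,290),.018,.032),("wide",(270,304,257,288),.018,.032),("small",(260,287,212,236),.008,.02),("amber",(440,480,252,285),.108,.12),("white",(330,360,178,212),.115,.13)):
    x=P[c:e,a:b].reshape(-1,3);x=x[(x[:,2]>lo)&(x[:,2]<hi)];print(nm,cv2.minEnclosingCircle((x[:,:2]*1000).astype(np.float32)))
for y in(-.05,-.06,-.07,-.08,-.09,-.1,-.12,-.14,-.16):
    m=(abs(P[...,1]-y)<.005)&(abs(P[...,0]-.437)<.1);print(y,np.percentile(P[m][:,2],[5,50,98]).round(3))
```

```text
rect ((434.215087890625, 227.29718017578125), (114.04010009765625, 66.25758361816406), 88.97394561767578)
0.2 [ 0 10 20 20 46 46 36 35 39 44 44 41 33 35 44 44 41 24 11  0  0] [0.4012 0.4671]
0.17 [ 0  0  0  0 26 26 27 27 20 22 28 28 27 26 17 27 26 12  0  0  0] [0.4112 0.4665]
0.25 [ 0  0  0  0 28 21 31 32 32 32 24 24 32 32 31 27 21 30  8  0  0] [0.4126 0.4678]
0.415 0.1711 0.2846
0.425 0.1707 0.2845
0.435 0.1706 0.2843
0.445 0.1702 0.2842
0.455 0.1698 0.2839
jar 152 (array([0.6073, 0.0227]), np.float64(0.0283)) ((607.6417846679688, 22.586322784423828), 30.613462448120117)
timer ((428.2463684082031, 102.34025573730469), 29.13888168334961)
wide ((431.8509216308594, 353.4826965332031), 29.881258010864258)
small ((549.2083740234375, 383.80218505859375), 24.805240631103516)
amber ((436.98529052734375, -19.327966690063477), 14.853575706481934)
white ((599.3517456054688, 222.27561950683594), 10.557963371276855)
-0.05 [-0.004  0.     0.006]
-0.06 [-0.004  0.     0.007]
-0.07 [-0.003  0.     0.007]
-0.08 [-0.003  0.     0.006]
-0.09 [-0.003  0.     0.008]
-0.1 [-0.001  0.005  0.01 ]
-0.12 [0.004 0.11  0.163]
-0.14 [0.004 0.152 0.167]Traceback (most recent call last):
  File "<stdin>", line 19, in <module>
    return _quantile_unchecked(
        a, q, axis, out, overwrite_input, method, keepdims, weights)
    return _ureduce(a,
                    func=_quantile_ureduce_func,
    ...<5 lines>...
                    overwrite_input=overwrite_input,
                    method=method)
    r = func(a, **kwargs)
    result = _quantile(arr,
                       quantiles=q,
    ...<2 lines>...
                       out=out,
                       weights=wgt)
    slices_having_nans = np.isnan(arr[-1, ...])
                                  ~~~^^^^^^^^^
IndexError: index -1 is out of bounds for axis 0 with size 0
```

Emit:
step_arm(
  steps=[0,0,0,-6.35,1,0,0,0,-6.35,1,0,0,0,-6.35,1,0,0,0,-6.35,1,0,0,0,0,1],
  force=40,
)

```text
time: 0.6
tcp_pos: [0.2772, 0.5597, 0.2446]
eef_rot: [-0.0, 0.008, 1.0, -0.001]
contact_force: [-0.2, 0.8, -0.5]
width: 0.0855
gripper_force: 0.0
```

Emit:
step_arm(
  steps=[-26,-34,15,0,1,-26,-34,15,0,1,-26,-34,15,0,1,-26,-34,15,0,1,-26,-34,15,0,1],
)

```text
time: 1.1
tcp_pos: [0.4051, 0.3865, 0.1696]
eef_rot: [0.0, 0.009, 1.0, -0.0]
contact_force: [0.4, 0.5, -0.4]
width: 0.0852
gripper_force: 0.0
```

Emit:
step_arm(
  steps=[-26,-34,25,0,1,0,0,0,0,1,0,0,0,0,1],
)

```text
time: 1.4
tcp_pos: [0.4299, 0.3523, 0.1442]
eef_rot: [-0.001, 0.011, 1.0, -0.001]
contact_force: [0.0, 0.1, -0.6]
width: 0.0855
gripper_force: 0.0
```

Emit:
step_arm(
  steps=[-2.4,0,30,0,0.7,0,0,30,0,0.7,0,0,20,0,0.7,0,0,0,0,0.7,0,0,0,0,0.7],
)

```text
time: 1.9
tcp_pos: [0.4322, 0.3548, 0.0659]
eef_rot: [0.0, 0.008, 1.0, 0.0]
contact_force: [-0.6, -0.5, 0.1]
width: 0.0727
gripper_force: 0.0
```

Emit:
step_arm(
  steps=[0,-1,20,0,0.7,0,0,18,0,0.7,0,0,9,0,0.7,0,0,0,0,0.7,0,0,0,0,0.7],
)

```text
time: 2.4
tcp_pos: [0.4332, 0.3533, 0.0195]
eef_rot: [0.001, 0.008, 1.0, 0.001]
contact_force: [-0.0, 1.1, 0.3]
width: 0.0727
gripper_force: 0.0
```

Emit:
step_arm(
  steps=[0,0,0,0,0.3,0,0,0,0,0,0,0,0,0,0,0,0,0,0,0,0,0,0,0,0],
)

```text
time: 2.9
tcp_pos: [0.4336, 0.3535, 0.02]
eef_rot: [0.001, 0.008, 1.0, 0.001]
contact_force: [-0.7, 0.7, 6.4]
width: 0.0555
gripper_force: 43.1
```

Emit:
step_arm(
  steps=[0,0,-10,0,0,0,0,-30,0,0,0,0,-40,0,0,0,0,0,0,0,0,0,0,0,0],
)

```text
time: 3.4
tcp_pos: [0.4332, 0.3529, 0.0998]
eef_rot: [0.001, 0.008, 1.0, 0.001]
contact_force: [-1.4, 0.2, -0.7]
width: 0.0553
gripper_force: 42.8
```

```bash
cat > look.py <<'E'
import sys
from h import *
n,u0,u1,v0,v1,f,o=sys.argv[1:];u0,u1,v0,v1=map(int,(u0,u1,v0,v1))
d=snapshot(n);a=cv2.resize(d["pixels"][v0:v1,u0:u1,::-1],None,fx=float(f),fy=float(f),interpolation=cv2.INTER_CUBIC)
cv2.imwrite(o,cv2.convertScaleAbs(a,alpha=1.6));np.savez("last.npz",**d)
E
python3 look.py side 200 360 120 240 4 pics/a.png; python3 -c "
from station import *
s=read_state();print(s['tcp_pos'],s['width'],s['gripper_force'],s['contact_force'])"
```

```text
[0.43194568 0.35212352 0.0982549 ] 0.05517890544170207 42.79132941916032 [-1.26084335 -0.2955365  -1.6370826 ]
```

View pics/a.png

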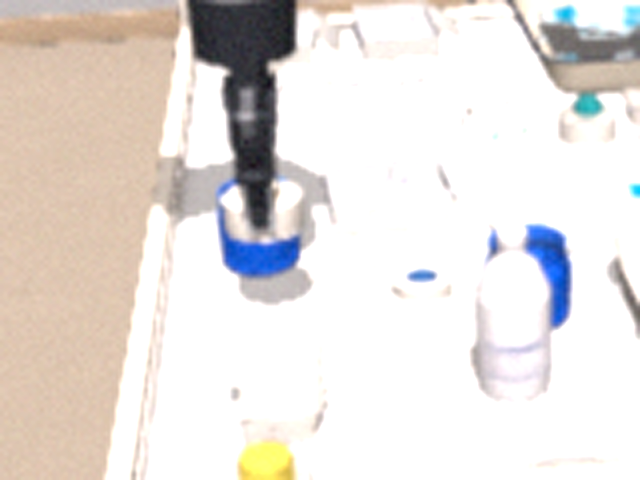

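Emit:
step_arm(
  steps=[-2,-31,0,0,0,-2,-31,0,0,0,-2,-31,0,0,0,-2,-32,0,0,0,0,0,0,0,0],
)

```text
time: 3.95
tcp_pos: [0.4356, 0.2235, 0.0959]
eef_rot: [-0.003, 0.01, 1.0, -0.002]
contact_force: [-0.2, -1.2, -0.7]
width: 0.0552
gripper_force: 42.9
```

```bash
python3 -c "
from station import *
import numpy as np
S=[]
for i in range(4):
  snapshot('side');s=read_state();S.append(s['tcp_pos'])
print(np.array(S).round(4),np.mean(S,0),s['eef_rot'])"
```

```text
[[0.4364 0.2252 0.0963]
 [0.4371 0.2264 0.0968]
 [0.4376 0.2272 0.0972]
 [0.4379 0.2277 0.0975]] [0.43723116 0.22666086 0.09697219] [-6.20823060e-04  8.20196027e-03  9.99966168e-01 -6.69313795e-05]
```

Emit:
step_arm(
  steps=[-0.7,-0.6,20,0,0,0,0,18,0,0,0,0,9,0,0,0,0,0,0,0,0,0,0,0,0],
)

```text
time: 4.65
tcp_pos: [0.4391, 0.2273, 0.0513]
eef_rot: [-0.0, 0.008, 1.0, 0.0]
contact_force: [-0.1, 0.1, -0.5]
width: 0.0552
gripper_force: 42.9
```

Emit:
step_arm(
  steps=[0,0,0,0,0,0,0,0,0,0,0,0,0,0,0],
)

```text
time: 4.95
tcp_pos: [0.4395, 0.227, 0.0519]
eef_rot: [0.001, 0.008, 1.0, 0.0]
contact_force: [0.2, 0.5, -0.1]
width: 0.0551
gripper_force: 42.9
```

Emit:
step_arm(
  steps=[0,0,3,0,0,0,0,0,0,0,0,0,2,0,0,0,0,0,0,0],
)

```text
time: 5.35
tcp_pos: [0.4387, 0.2266, 0.046]
eef_rot: [-0.0, 0.008, 1.0, -0.0]
contact_force: [0.5, 0.2, -1.2]
width: 0.0553
gripper_force: 42.9
```

Emit:
step_arm(
  steps=[0,0,1,0,0,0,0,0,0,0,0,0,0,0,0],
)

```text
time: 5.65
tcp_pos: [0.439, 0.2267, 0.0452]
eef_rot: [-0.0, 0.008, 1.0, -0.0]
contact_force: [-2.0, 0.4, -0.6]
width: 0.0555
gripper_force: 42.9
```

Emit:
step_arm(
  steps=[0,0,1,0,0,0,0,0,0,0,0,0,0,0,0],
)

```text
time: 5.95
tcp_pos: [0.439, 0.2268, 0.0442]
eef_rot: [-0.0, 0.008, 1.0, -0.0]
contact_force: [0.2, 0.7, -0.4]
width: 0.0555
gripper_force: 42.9
```

Emit:
step_arm(
  steps=[0,0,1,0,0,0,0,0,0,0,0,0,0,0,0],
)

```text
time: 6.25
tcp_pos: [0.4391, 0.2268, 0.044]
eef_rot: [-0.0, 0.008, 1.0, -0.0]
contact_force: [-1.9, -1.0, 4.3]
width: 0.0552
gripper_force: 43.5
```

Contact at 0.044, as expected (0.020 + 0.024). Release and rise.

Emit:
step_arm(
  steps=[0,0,0,0,0.4,0,0,0,0,0.6,0,0,0,0,0.6,0,0,-15,0,0.6,0,0,-40,0,0.7],
)

```text
time: 6.75
tcp_pos: [0.4354, 0.2253, 0.0953]
eef_rot: [-0.004, 0.008, 1.0, -0.002]
contact_force: [0.3, 0.4, 0.1]
width: 0.0727
gripper_force: 0.0
```

Emit:
step_arm(
  steps=[0,40,-20,0,0.7,-20,40,0,0,0.7,-25,35,0,0,0.7,-30,30,0,0,0.7,-30,10,0,0,0.7],
)

```text
time: 7.25
tcp_pos: [0.5473, 0.3834, 0.1184]
eef_rot: [0.001, 0.007, 1.0, 0.001]
contact_force: [0.2, -0.5, 0.7]
width: 0.0726
gripper_force: 0.0
```

Emit:
step_arm(
  steps=[0,0,0,0,0.7,0,0,0,0,0.7,0,0,0,0,0.7],
)

```text
time: 7.55
tcp_pos: [0.5451, 0.3791, 0.1174]
eef_rot: [-0.001, 0.008, 1.0, -0.001]
contact_force: [-0.8, 0.4, 0.1]
width: 0.0728
gripper_force: 0.0
```

```bash
cat > m.py <<'E'
from h import *
T=snapshot("top");S=snapshot("side");PT,PS=cloud(T),cloud(S);np.savez("lt.npz",**T);np.savez("ls.npz",**S)
def circ(name,c,r,lo,hi):
    for nm,P in(("top",PT),("side",PS)):
        q=P[np.hypot(P[...,0]-c[0],P[...,1]-c[1])<r];q=q[(q[:,2]>lo)&(q[:,2]<hi)]
        if len(q)>5:
            print(name,nm,len(q),"enc",*np.round(cv2.minEnclosingCircle((q[:,:2]*1000).astype(np.float32))[0],1),"bbox",((q.max(0)+q.min(0))/2)[:2].round(4),"ext",np.ptp(q,0)[:2].round(4),"z",np.percentile(q[:,2],[50,95]).round(4))
E
python3 - <<'E'
from m import *
circ("wide",(.439,.227),.045,.042,.056)
circ("small",(.549,.384),.04,.009,.02)
q=PT[(abs(PT[...,0]-.438)<.04)&(abs(PT[...,1]-.227)<.065)]
q=q[(q[:,2]>.017)&(q[:,2]<.031)];print("lid y",q[:,1].min(),q[:,1].max(),"x",np.percentile(q[:,0],[.5,1,99,99.5]))
print(read_state()["tcp_pos"])
E
```

```text
wide top 451 enc 438.1 224.4 bbox [0.4379 0.2246] ext [0.0562 0.0566] z [0.0487 0.0517]
wide side 205 enc 438.7 225.5 bbox [0.438  0.2254] ext [0.0573 0.0597] z [0.0481 0.0497]
small top 76 enc 537.7 379.3 bbox [0.5356 0.3793] ext [0.0209 0.037 ] z [0.0123 0.0148]
small side 75 enc 549.7 384.8 bbox [0.5497 0.3853] ext [0.0456 0.0489] z [0.0116 0.013 ]
lid y 0.16979050183945057 0.2573481421363287 x [0.40105661 0.40113504 0.46704608 0.46749432]
[0.54518038 0.37917677 0.11781771]
```

Emit:
step_arm(
  steps=[20.7,-30.3,0,0,0.7,20.7,-30.3,0,0,0.7,20.7,-30.3,0,0,0.7,20.7,-30.3,0,0,0.7,20.7,-30.3,0,0,0.7],
)

```text
time: 8.15
tcp_pos: [0.4387, 0.2288, 0.1184]
eef_rot: [-0.0, 0.008, 1.0, -0.0]
contact_force: [1.1, -0.2, 0.6]
width: 0.0724
gripper_force: 0.0
```

Emit:
step_arm(
  steps=[0,0,20,0,0.6,0,0,20,0,0.6,0,0,0,0,0.6,0,0,0,0,0.6,0,0,0,0,0.6],
)

```text
time: 8.65
tcp_pos: [0.4413, 0.2307, 0.0793]
eef_rot: [0.001, 0.008, 1.0, 0.0]
contact_force: [-0.2, -0.2, 0.4]
width: 0.0685
gripper_force: 0.0
```

Emit:
step_arm(
  steps=[0,0,0,0,0.6,0,0,0,0,0.6,0,0,0,0,0.6],
)

```text
time: 8.95
tcp_pos: [0.4409, 0.2305, 0.0787]
eef_rot: [0.0, 0.008, 1.0, 0.0]
contact_force: [-0.3, -0.4, 0.5]
width: 0.0681
gripper_force: 0.0
```

Emit:
step_arm(
  steps=[1.8,-1.3,15,0,0.6,0,0,12,0,0.6,0,0,5.5,0,0.6,0,0,0,0,0.6,0,0,0,0,0.6],
)

```text
time: 9.45
tcp_pos: [0.4388, 0.229, 0.0457]
eef_rot: [-0.0, 0.008, 1.0, -0.0]
contact_force: [0.4, 0.2, -0.2]
width: 0.0681
gripper_force: 0.0
```

Emit:
step_arm(
  steps=[0,0,0,0,0.45,0,0,0,0,0.3,0,0,0,0,0.2,0,0,0,0,0.2,0,0,0,0,0.2],
  force=20,
)

```text
time: 9.95
tcp_pos: [0.4393, 0.2292, 0.0464]
eef_rot: [0.001, 0.008, 1.0, 0.0]
contact_force: [-0.9, 0.0, 6.0]
width: 0.0558
gripper_force: 21.5
```

Emit:
step_arm(
  steps=[-0.7,0,0,0,0.2,0,0,0,0,0.2,0,0,0,0,0.2],
)

```text
time: 10.25
tcp_pos: [0.4393, 0.2292, 0.0464]
eef_rot: [-0.0, 0.008, 1.0, 0.0]
contact_force: [-2.5, -0.0, 7.5]
width: 0.0558
gripper_force: 21.6
```

Open, rise, and go above the small roll, then measure.

Emit:
step_arm(
  steps=[0,0,0,0,0.4,0,0,0,0,0.6,0,0,0,0,0.6,0,0,-15,0,0.6,0,0,-40,0,0.6],
)

```text
time: 10.75
tcp_pos: [0.4358, 0.2274, 0.0976]
eef_rot: [-0.004, 0.008, 1.0, -0.002]
contact_force: [0.7, -0.4, -0.2]
width: 0.0684
gripper_force: 0.0
```

Emit:
step_arm(
  steps=[0,40,-18,0,0.5,-20,40,0,0,0.5,-25,35,0,0,0.5,-30,30,0,0,0.5,-30,10,0,0,0.5],
)

```text
time: 11.25
tcp_pos: [0.5477, 0.3855, 0.1187]
eef_rot: [0.0, 0.007, 1.0, 0.001]
contact_force: [0.5, -0.1, -0.1]
width: 0.064
gripper_force: 0.0
```

Emit:
step_arm(
  steps=[0,0,0,0,0.5,0,0,0,0,0.5,0,0,0,0,0.5,0,0,0,0,0.5],
)

```text
time: 11.65
tcp_pos: [0.5456, 0.3813, 0.1183]
eef_rot: [-0.001, 0.008, 1.0, -0.0]
contact_force: [-0.0, 0.3, 1.0]
width: 0.0641
gripper_force: 0.0
```

Run:
```python
from m import *
circ("wide",(.439,.227),.045,.042,.056)
circ("small",(.549,.384),.04,.009,.02)
print(read_state()["tcp_pos"])
a=T["pixels"][230:300,240:400,::-1]
cv2.imwrite("pics/b.png",cv2.convertScaleAbs(cv2.resize(a,None,fx=4,fy=4,interpolation=2),alpha=1.3))
```

```text
wide top 450 enc 438.3 226.6 bbox [0.4379 0.2269] ext [0.0561 0.0565] z [0.0486 0.0517]
wide side 204 enc 436.5 226.6 bbox [0.4381 0.2266] ext [0.0573 0.0605] z [0.0479 0.0497]
small top 87 enc 539.0 380.7 bbox [0.5355 0.3807] ext [0.0209 0.0395] z [0.0121 0.0151]
small side 79 enc 547.4 385.5 bbox [0.5496 0.3862] ext [0.0455 0.0504] z [0.0116 0.0133]
[0.54612935 0.38167727 0.11878173]
```

View pics/b.png

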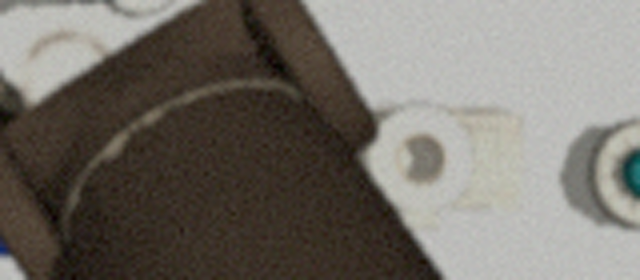

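Emit:
step_arm(
  steps=[-4,4.5,30,0,0.5,0,0,30,0,0.5,0,0,20,0,0.5,0,0,0,0,0.5,0,0,0,0,0.5],
)

```text
time: 12.25
tcp_pos: [0.5508, 0.3864, 0.0389]
eef_rot: [-0.0, 0.008, 1.0, -0.0]
contact_force: [0.4, 0.0, 0.6]
width: 0.0639
gripper_force: 0.0
```

Emit:
step_arm(
  steps=[0,0,0,0,0.5,0,0,0,0,0.5,0,0,0,0,0.5],
)

```text
time: 12.55
tcp_pos: [0.552, 0.3872, 0.0404]
eef_rot: [0.001, 0.008, 1.0, 0.001]
contact_force: [-0.6, -0.3, 0.1]
width: 0.0643
gripper_force: 0.0
```

Emit:
step_arm(
  steps=[2,-1,12,0,0.5,0,0,8,0,0.5,0,0,3.5,0,0.5,0,0,0,0,0.5,0,0,0,0,0.5],
)

```text
time: 13.05
tcp_pos: [0.5489, 0.3856, 0.0148]
eef_rot: [-0.0, 0.008, 1.0, -0.0]
contact_force: [0.0, 0.2, -0.1]
width: 0.064
gripper_force: 0.0
```

Emit:
step_arm(
  steps=[0,0,0,0,0.3,0,0,0,0,0.1,0,0,0,0,-0.2,0,0,0,0,-0.2,0,0,0,0,-0.2],
  force=30,
)

```text
time: 13.55
tcp_pos: [0.5496, 0.386, 0.016]
eef_rot: [0.001, 0.008, 1.0, 0.0]
contact_force: [0.4, -0.2, 2.8]
width: 0.0457
gripper_force: 31.0
```

Emit:
step_arm(
  steps=[0,0,-10,0,-0.2,0,0,-30,0,-0.2,0,0,-40,0,-0.2,0,0,0,0,-0.2,0,0,0,0,-0.2],
)

```text
time: 14.05
tcp_pos: [0.5499, 0.3862, 0.0972]
eef_rot: [0.001, 0.008, 1.0, 0.001]
contact_force: [-0.1, 0.3, -0.9]
width: 0.046
gripper_force: 30.9
```

Emit:
step_arm(
  steps=[21.7,-31.7,0,0,-0.2,21.7,-31.7,0,0,-0.2,21.7,-31.7,0,0,-0.2,21.7,-31.7,0,0,-0.2,21.7,-31.7,0,0,-0.2],
)

```text
time: 14.55
tcp_pos: [0.4351, 0.2271, 0.0935]
eef_rot: [-0.002, 0.008, 1.0, -0.001]
contact_force: [0.3, 0.2, 0.6]
width: 0.0462
gripper_force: 30.9
```

Emit:
step_arm(
  steps=[0,0,0,0,-0.2,0,0,0,0,-0.2,0,0,0,0,-0.2,0,0,0,0,-0.2,0,0,0,0,-0.2],
)

```text
time: 15.05
tcp_pos: [0.4387, 0.2298, 0.0953]
eef_rot: [0.0, 0.008, 1.0, 0.0]
contact_force: [0.3, -0.1, -0.3]
width: 0.0458
gripper_force: 31.0
```

Emit:
step_arm(
  steps=[0,-0.7,10,0,-0.2,0,0,10,0,-0.2,0,0,6,0,-0.2,0,0,0,0,-0.2,0,0,0,0,-0.2],
)

```text
time: 15.55
tcp_pos: [0.4376, 0.2282, 0.0687]
eef_rot: [-0.001, 0.008, 1.0, -0.0]
contact_force: [-0.6, 0.6, -0.2]
width: 0.046
gripper_force: 31.0
```

Emit:
step_arm(
  steps=[0,0,0,0,-0.2,0,0,1,0,-0.2,0,0,0,0,-0.2,0,0,1,0,-0.2,0,0,0,0,-0.2],
)

```text
time: 16.05
tcp_pos: [0.4379, 0.2283, 0.0673]
eef_rot: [0.0, 0.008, 1.0, 0.0]
contact_force: [-0.1, 0.2, 0.1]
width: 0.0461
gripper_force: 31.0
```

Emit:
step_arm(
  steps=[0,0,0.7,0,-0.2,0,0,0,0,-0.2,0,0,0,0,-0.2],
)

```text
time: 16.35
tcp_pos: [0.4379, 0.2283, 0.0665]
eef_rot: [-0.0, 0.008, 1.0, -0.0]
contact_force: [0.3, -0.2, -1.4]
width: 0.046
gripper_force: 31.0
```

Correct 0.8 mm in x and y, then down to contact.

Emit:
step_arm(
  steps=[-0.8,0.8,0,0,-0.2,0,0,0.7,0,-0.2,0,0,0,0,-0.2,0,0,0,0,-0.2],
)

```text
time: 16.75
tcp_pos: [0.4387, 0.2291, 0.0658]
eef_rot: [-0.0, 0.008, 1.0, -0.0]
contact_force: [0.0, 0.1, 0.0]
width: 0.0463
gripper_force: 31.0
```

Emit:
step_arm(
  steps=[0,0,0.7,0,-0.2,0,0,0,0,-0.2,0,0,0,0,-0.2],
)

```text
time: 17.05
tcp_pos: [0.4388, 0.2291, 0.0652]
eef_rot: [0.0, 0.008, 1.0, 0.0]
contact_force: [0.4, -1.3, -0.4]
width: 0.0461
gripper_force: 31.0
```

Emit:
step_arm(
  steps=[0,0,0.6,0,-0.2,0,0,0,0,-0.2,0,0,0,0,-0.2],
)

```text
time: 17.35
tcp_pos: [0.4388, 0.2291, 0.065]
eef_rot: [-0.0, 0.008, 1.0, -0.0]
contact_force: [-1.0, -1.2, 5.4]
width: 0.0462
gripper_force: 31.4
```

Emit:
step_arm(
  steps=[0,0,0,0,0.1,0,0,0,0,0.3,0,0,0,0,0.3,0,0,-15,0,0.3,0,0,-35,0,0.6],
)

```text
time: 17.85
tcp_pos: [0.4356, 0.2277, 0.1118]
eef_rot: [-0.004, 0.008, 1.0, -0.002]
contact_force: [-1.0, 0.2, -0.2]
width: 0.0677
gripper_force: 0.0
```

Emit:
step_arm(
  steps=[1,-25,-10,0,0.8,1,-25,0,0,0.8,1,-25,0,0,0.8,1,-25,0,0,0.8,1,-25,0,0,0.8],
)

```text
time: 18.35
tcp_pos: [0.4314, 0.1033, 0.1244]
eef_rot: [0.0, 0.008, 1.0, -0.0]
contact_force: [0.8, -0.4, 0.3]
width: 0.0769
gripper_force: 0.0
```

Emit:
step_arm(
  steps=[0,0,0,0,0.8,0,0,0,0,0.8,0,0,0,0,0.8],
)

```text
time: 18.65
tcp_pos: [0.4319, 0.1048, 0.1245]
eef_rot: [0.0, 0.008, 1.0, 0.0]
contact_force: [-0.2, -0.2, 0.3]
width: 0.0768
gripper_force: 0.0
```

Run:
```python
from m import *
circ("wide",(.439,.227),.045,.042,.054)
circ("small",(.439,.227),.04,.056,.07)
circ("timer",(.428,.102),.04,.018,.032)
circ("jar",(.607,.023),.04,.058,.072)
s=read_state();print(s["tcp_pos"],s["joint_positions"].round(2))
a=T["pixels"][170:300,280:490,::-1]
cv2.imwrite("pics/c.png",cv2.convertScaleAbs(cv2.resize(a,None,fx=3.5,fy=3.5,interpolation=2),alpha=1.3))
```

```text
wide top 172 enc 438.2 227.1 bbox [0.4379 0.2269] ext [0.0562 0.0566] z [0.0486 0.0518]
wide side 77 enc 447.9 220.4 bbox [0.4501 0.22  ] ext [0.0331 0.044 ] z [0.0485 0.0531]
small top 292 enc 438.6 226.9 bbox [0.4387 0.2271] ext [0.045  0.0473] z [0.0611 0.0648]
small side 78 enc 441.0 226.3 bbox [0.4472 0.226 ] ext [0.03   0.0446] z [0.0607 0.0625]
timer top 23 enc 415.7 120.0 bbox [0.4157 0.1219] ext [0.0241 0.0142] z [0.0246 0.0285]
timer side 82 enc 428.3 101.4 bbox [0.4282 0.0994] ext [0.0566 0.0426] z [0.0256 0.0277]
jar top 153 enc 607.4 22.4 bbox [0.6076 0.0226] ext [0.0591 0.0598] z [0.065  0.0686]
jar side 87 enc 607.7 28.7 bbox [0.6077 0.0401] ext [0.0584 0.0274] z [0.0631 0.0655]
[0.43182422 0.10497243 0.12454417] [ 0.14  0.13  2.14  0.    0.88 -1.42]
```

View pics/c.png

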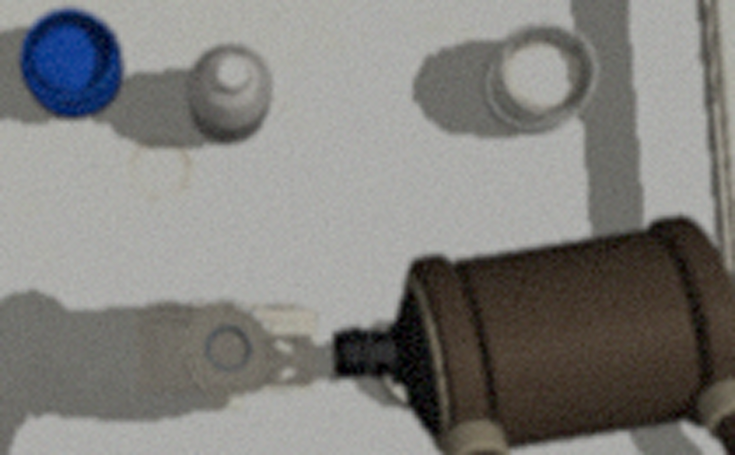

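Emit:
step_arm(
  steps=[0,0,0,8.1,0.9,0,0,0,8.1,0.9,0,0,0,8.1,0.9,0,0,0,8.1,0.9,0,0,0,8.1,0.9],
)

```text
time: 19.25
tcp_pos: [0.4318, 0.105, 0.1245]
eef_rot: [0.0, 0.356, 0.935, 0.0]
contact_force: [0.1, 0.9, 0.1]
width: 0.0809
gripper_force: 0.0
```

Emit:
step_arm(
  steps=[0,0,0,8.1,0.9,0,0,0,8.1,0.9,0,0,0,8.1,0.9,0,0,0,8.1,0.9,0,0,0,8.1,0.9],
)

```text
time: 19.75
tcp_pos: [0.4317, 0.105, 0.1245]
eef_rot: [-0.0, 0.657, 0.754, 0.0]
contact_force: [0.1, 0.4, -0.8]
width: 0.0813
gripper_force: 0.0
```

Emit:
step_arm(
  steps=[0,0,0,8.1,0.9,0,0,20,0,0.9,0,0,20,0,0.9,0,0,0,0,0.9,0,0,0,0,0.9],
)

```text
time: 20.25
tcp_pos: [0.4314, 0.1047, 0.0844]
eef_rot: [-0.0, 0.707, 0.707, -0.0]
contact_force: [-0.9, 0.6, 0.3]
width: 0.0813
gripper_force: 0.0
```

Emit:
step_arm(
  steps=[0,0,0,0,0.9,0,0,0,0,0.9,0,0,0,0,0.9,0,0,0,0,0.9],
)

```text
time: 20.65
tcp_pos: [0.4321, 0.1042, 0.0851]
eef_rot: [0.0, 0.707, 0.707, 0.0]
contact_force: [-0.2, 0.1, 0.0]
width: 0.0807
gripper_force: 0.0
```

Emit:
step_arm(
  steps=[0,-2.9,15,0,0.9,0,0,25,0,0.9,0,0,17,0,0.9,0,0,8,0,0.9,0,0,0,0,0.9],
)

```text
time: 21.15
tcp_pos: [0.4278, 0.104, 0.0187]
eef_rot: [-0.001, 0.707, 0.707, -0.001]
contact_force: [0.7, 0.4, -0.1]
width: 0.0813
gripper_force: 0.0
```

Emit:
step_arm(
  steps=[0,0,0,0,0.9,0,0,0,0,0.7,0,0,0,0,0.5,0,0,0,0,0.2,0,0,0,0,0.2],
  force=30,
)

```text
time: 21.65
tcp_pos: [0.4297, 0.1043, 0.0206]
eef_rot: [0.0, 0.707, 0.707, 0.001]
contact_force: [-0.7, 0.4, 6.3]
width: 0.0607
gripper_force: 31.9
```

Emit:
step_arm(
  steps=[0,0,0,0,0.2,0,0,0,0,0.2],
)

```text
time: 21.85
tcp_pos: [0.4297, 0.1043, 0.0206]
eef_rot: [0.0, 0.707, 0.707, 0.001]
contact_force: [-1.7, 0.6, 6.7]
width: 0.0605
gripper_force: 31.9
```

Emit:
step_arm(
  steps=[0,0,-10,0,0.2,0,0,-30,0,0.2,4,30,0,0,0.2,4,40,0,0,0.2,4,40,0,0,0.2],
)

```text
time: 22.35
tcp_pos: [0.5398, 0.1163, 0.0606]
eef_rot: [0.0, 0.707, 0.707, 0.0]
contact_force: [0.3, 1.1, -1.6]
width: 0.0603
gripper_force: 33.4
```

Emit:
step_arm(
  steps=[4,40,0,0,0.2,4,22,0,0,0.2,0,0,0,0,0.2,0,0,0,0,0.2,0,0,0,0,0.2],
)

```text
time: 22.85
tcp_pos: [0.5985, 0.1238, 0.0589]
eef_rot: [-0.001, 0.707, 0.707, -0.001]
contact_force: [0.0, -0.4, -1.4]
width: 0.0606
gripper_force: 33.4
```

Emit:
step_arm(
  steps=[0,0,0,0,0.2,0,0,0,0,0.2,0,0,0,0,0.2,0,0,0,0,0.2,0,0,0,0,0.2],
)

```text
time: 23.35
tcp_pos: [0.6007, 0.124, 0.0596]
eef_rot: [0.0, 0.707, 0.707, 0.0]
contact_force: [0.2, 0.1, -0.7]
width: 0.0608
gripper_force: 33.4
```

Emit:
step_arm(
  steps=[0.5,3.5,10,0,0.2,0,0,15,0,0.2,0,0,10,0,0.2,0,0,0,0,0.2,0,0,0,0,0.2],
)

```text
time: 23.85
tcp_pos: [0.6035, 0.1244, 0.0234]
eef_rot: [-0.001, 0.707, 0.707, -0.001]
contact_force: [-0.0, 0.5, -1.3]
width: 0.0604
gripper_force: 33.4
```

Emit:
step_arm(
  steps=[0,0,0,0,0.2,0,0,0,0,0.2,0,0,0,0,0.2],
)

```text
time: 24.15
tcp_pos: [0.6046, 0.1246, 0.025]
eef_rot: [0.0, 0.707, 0.707, 0.0]
contact_force: [0.4, 1.1, -1.8]
width: 0.0599
gripper_force: 33.4
```

Emit:
step_arm(
  steps=[0,0,2,0,0.2,0,0,0,0,0.2,0,0,1.5,0,0.2,0,0,0,0,0.2,0,0,0,0,0.2],
)

```text
time: 24.65
tcp_pos: [0.6042, 0.1245, 0.021]
eef_rot: [-0.0, 0.707, 0.707, -0.0]
contact_force: [0.3, -0.2, -2.1]
width: 0.0606
gripper_force: 33.4
```

Emit:
step_arm(
  steps=[0,0,1,0,0.2,0,0,0,0,0.2,0,0,0,0,0.2],
)

```text
time: 24.95
tcp_pos: [0.6044, 0.1246, 0.0207]
eef_rot: [0.0, 0.707, 0.707, 0.0]
contact_force: [-1.6, -0.5, 4.6]
width: 0.0604
gripper_force: 33.8
```

Emit:
step_arm(
  steps=[0,0,0,0,0.5,0,0,0,0,0.75,0,0,0,0,0.75,0,0,-20,0,0.75,0,0,-45,0,0.75],
)

```text
time: 25.45
tcp_pos: [0.6, 0.1239, 0.0808]
eef_rot: [-0.003, 0.707, 0.707, -0.004]
contact_force: [-0.7, -0.1, -0.8]
width: 0.075
gripper_force: 0.0
```

Emit:
step_arm(
  steps=[0,0,-45,0,0.75,0,0,-45,0,0.75,0,0,-15,0,0.75,-30,-36,0,0,0.75,-30,-36,0,0,0.75],
)

```text
time: 25.95
tcp_pos: [0.5323, 0.0644, 0.1904]
eef_rot: [0.001, 0.707, 0.708, 0.001]
contact_force: [0.9, -0.9, -0.8]
width: 0.0747
gripper_force: 0.0
```

Emit:
step_arm(
  steps=[-30,-36,0,0,0.75,-30,-36,0,0,0.75,-21,-22,0,0,0.75,0,0,0,-8.36,0.75,0,0,0,-8.36,0.75],
)

```text
time: 26.45
tcp_pos: [0.4368, -0.017, 0.1893]
eef_rot: [-0.001, 0.595, 0.803, -0.0]
contact_force: [0.1, -0.2, 1.1]
width: 0.075
gripper_force: 0.0
```

Emit:
step_arm(
  steps=[0,0,0,-8.36,0.6,0,0,0,-8.36,0.6,0,0,0,-8.36,0.6,0,0,0,-8.36,0.6,0,0,0,-8.36,0.6],
)

```text
time: 26.95
tcp_pos: [0.4375, -0.0163, 0.1891]
eef_rot: [-0.001, 0.269, 0.963, -0.0]
contact_force: [0.2, 0.1, -0.1]
width: 0.0684
gripper_force: 0.0
```

Emit:
step_arm(
  steps=[0,0,0,-8.36,0.6,0,0,0,-8.36,0.6,0,0,0,-8.36,0.6,0,0,0,-8.36,0.6,0,0,0,0,0.6],
)

```text
time: 27.45
tcp_pos: [0.4376, -0.0162, 0.1892]
eef_rot: [-0.001, -0.017, 1.0, 0.0]
contact_force: [1.1, -0.9, 0.2]
width: 0.0687
gripper_force: 0.0
```

Emit:
step_arm(
  steps=[0,0,0,0,0.6,0,0,0,0,0.6,0,0,0,0,0.6],
)

```text
time: 27.75
tcp_pos: [0.4381, -0.0163, 0.1899]
eef_rot: [-0.0, -0.016, 1.0, 0.0]
contact_force: [0.3, -0.3, -0.2]
width: 0.0682
gripper_force: 0.0
```

Run:
```python
from m import *
circ("timer",(.603,.1225),.045,.018,.032)
circ("knob",(.603,.1225),.045,.036,.05)
circ("jar",(.607,.023),.04,.058,.072)
circ("white",(.599,.2225),.03,.115,.13)
circ("amber",(.437,-.0195),.03,.108,.122)
s=read_state();print(s["tcp_pos"],s["joint_positions"].round(2))
```

```text
timer top 384 enc 602.0 122.6 bbox [0.6014 0.1225] ext [0.0565 0.0569] z [0.0261 0.0297]
timer side 116 enc 601.7 122.2 bbox [0.6018 0.1229] ext [0.0566 0.0463] z [0.0259 0.0302]
knob top 108 enc 601.9 123.3 bbox [0.6021 0.1234] ext [0.0254 0.027 ] z [0.0407 0.0451]
knob side 51 enc 601.7 120.4 bbox [0.603  0.1192] ext [0.0235 0.0235] z [0.0399 0.0423]
jar top 157 enc 607.4 22.4 bbox [0.607  0.0225] ext [0.0589 0.0597] z [0.0647 0.0686]
jar side 86 enc 607.6 27.4 bbox [0.6076 0.0397] ext [0.059  0.0301] z [0.0627 0.0658]
white top 84 enc 599.4 222.3 bbox [0.5994 0.2231] ext [0.0204 0.0189] z [0.1223 0.1257]
white side 36 enc 599.0 220.9 bbox [0.599  0.2209] ext [0.0164 0.0194] z [0.1216 0.1239]
amber top 7 enc 435.1 -13.8 bbox [ 0.4351 -0.0137] ext [0.022  0.0034] z [0.1144 0.1164]
amber side 105 enc 437.3 -19.0 bbox [ 0.4366 -0.0192] ext [0.0272 0.0268] z [0.1143 0.1157]
[ 0.43817401 -0.01634163  0.19002268] [-0.14  0.01  2.1  -0.    1.03 -1.74]
```

Emit:
step_arm(
  steps=[0,-0.9,20,0,0.6,0,0,20,0,0.6,0,0,20,0,0.6,0,0,20,0,0.6,0,0,20,0,0.6],
)

```text
time: 28.35
tcp_pos: [0.4385, -0.0173, 0.0895]
eef_rot: [0.0, -0.016, 1.0, -0.0]
contact_force: [-0.2, -0.5, 0.0]
width: 0.068
gripper_force: 0.0
```

Emit:
step_arm(
  steps=[0,0,15,0,0.6,0,0,7,0,0.6,0,0,0,0,0.6,0,0,0,0,0.6,0,0,0,0,0.6],
)

```text
time: 28.85
tcp_pos: [0.4392, -0.0173, 0.069]
eef_rot: [0.001, -0.017, 1.0, -0.0]
contact_force: [0.5, -0.6, -0.5]
width: 0.0678
gripper_force: 0.0
```

Emit:
step_arm(
  steps=[1,0,4.5,0,0.6,0,0,0,0,0.6,0,0,0,0,0.4,0,0,0,0,0.2,0,0,0,0,0],
  force=40,
)

```text
time: 29.35
tcp_pos: [0.4378, -0.0175, 0.0641]
eef_rot: [0.001, -0.017, 1.0, -0.0]
contact_force: [-1.0, 0.2, 1.8]
width: 0.0455
gripper_force: 40.5
```

Emit:
step_arm(
  steps=[0,0,0,0,-0.2,0,0,0,0,-0.2,0,0,0,0,-0.2],
)

```text
time: 29.65
tcp_pos: [0.4377, -0.0175, 0.0641]
eef_rot: [0.0, -0.017, 1.0, -0.0]
contact_force: [-1.4, -0.4, 5.1]
width: 0.0456
gripper_force: 40.8
```

Emit:
step_arm(
  steps=[0,0,-5,0,-0.2,0,0,-15,0,-0.2,0,0,-10,0,-0.2,0,0,0,0,-0.2,0,0,0,0,-0.2],
)

```text
time: 30.15
tcp_pos: [0.4372, -0.0172, 0.0936]
eef_rot: [0.0, -0.017, 1.0, 0.0]
contact_force: [0.7, 0.7, -1.6]
width: 0.0457
gripper_force: 41.2
```

```bash
python3 look.py side 210 370 160 280 4 pics/d.png; python3 -c "
from station import *
s=read_state();print(s['tcp_pos'],s['eef_rot'],s['width'])"
```

```text
[ 0.43677632 -0.01717397  0.0932279 ] [-3.26780519e-04 -1.66817621e-02  9.99860793e-01  8.37974630e-05] 0.04586520909086233
```

View pics/d.png

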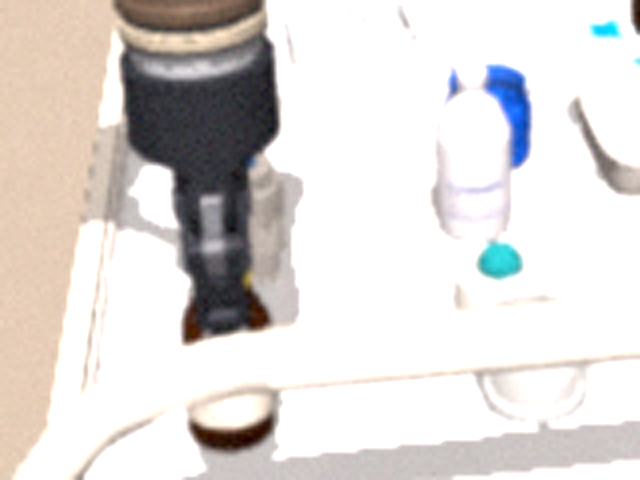

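Emit:
step_arm(
  steps=[-10,4,0,0,-0.2,-20,7,0,0,-0.2,-25,9,0,0,-0.2,-25,9,0,0,-0.2,-16,6.3,0,0,-0.2],
)

```text
time: 30.7
tcp_pos: [0.5345, 0.0222, 0.0932]
eef_rot: [0.001, -0.017, 1.0, 0.0]
contact_force: [-0.1, 0.2, -1.4]
width: 0.0458
gripper_force: 41.2
```

Emit:
step_arm(
  steps=[0,0,0,0,-0.2,0,0,0,0,-0.2,0,0,0,0,-0.2,0,0,0,0,-0.2,0,0,0,0,-0.2],
)

```text
time: 31.2
tcp_pos: [0.5312, 0.021, 0.0934]
eef_rot: [-0.0, -0.016, 1.0, 0.0]
contact_force: [0.1, -0.7, -1.7]
width: 0.0458
gripper_force: 41.2
```

Emit:
step_arm(
  steps=[0,0,0,0,-0.2,0,0,0,0,-0.2,0,0,0,0,-0.2],
)

```text
time: 31.5
tcp_pos: [0.532, 0.0211, 0.0937]
eef_rot: [0.0, -0.017, 1.0, -0.0]
contact_force: [0.2, 0.1, -2.0]
width: 0.0461
gripper_force: 41.2
```

Good. Lower to just above the contact height (0.064).

Emit:
step_arm(
  steps=[0,0,10,0,-0.2,0,0,10,0,-0.2,0,0,6,0,-0.2,0,0,0,0,-0.2,0,0,0,0,-0.2],
)

```text
time: 32.0
tcp_pos: [0.5316, 0.0213, 0.067]
eef_rot: [-0.001, -0.017, 1.0, 0.0]
contact_force: [-0.4, -0.6, -0.7]
width: 0.0459
gripper_force: 41.2
```

Emit:
step_arm(
  steps=[0,0,0,0,-0.2,0,0,1.5,0,-0.2,0,0,0,0,-0.2,0,0,1,0,-0.2,0,0,0,0,-0.2],
)

```text
time: 32.5
tcp_pos: [0.532, 0.0212, 0.0651]
eef_rot: [0.0, -0.017, 1.0, -0.0]
contact_force: [0.5, 0.3, -1.0]
width: 0.0456
gripper_force: 41.2
```

Emit:
step_arm(
  steps=[0,0,0.7,0,-0.2,0,0,0,0,-0.2,0,0,0,0,-0.2],
)

```text
time: 32.8
tcp_pos: [0.5319, 0.0212, 0.0643]
eef_rot: [-0.0, -0.017, 1.0, 0.0]
contact_force: [-0.2, 0.1, -0.8]
width: 0.0457
gripper_force: 41.2
```

Emit:
step_arm(
  steps=[0,0,0.7,0,-0.2,0,0,0,0,-0.2,0,0,0,0,-0.2],
)

```text
time: 33.1
tcp_pos: [0.5324, 0.0212, 0.0641]
eef_rot: [0.0, -0.017, 1.0, -0.0]
contact_force: [0.2, -0.3, 2.4]
width: 0.0454
gripper_force: 41.5
```

Emit:
step_arm(
  steps=[0,0,0,0,0.1,0,0,0,0,0.3,0,0,0,0,0.5,0,0,0,0,0.5,0,0,-10,0,0.5],
)

```text
time: 33.6
tcp_pos: [0.5305, 0.0213, 0.0726]
eef_rot: [-0.002, -0.017, 1.0, 0.0]
contact_force: [0.4, 0.3, -0.2]
width: 0.0639
gripper_force: 0.0
```

Emit:
step_arm(
  steps=[0,0,-30,0,0.5,0,0,-35,0,0.5,0,0,-40,0,0.5,0,0,-40,0,0.5,30,0,0,0,0.5],
)

```text
time: 34.1
tcp_pos: [0.5098, 0.0199, 0.2272]
eef_rot: [0.009, -0.017, 1.0, -0.001]
contact_force: [0.5, -0.2, 0.6]
width: 0.0639
gripper_force: 0.0
```

Emit:
step_arm(
  steps=[45,-10,0,0,0.5,45,-10,0,0,0.5,40,-10,0,0,0.5,20,0,0,0,0.5,0,0,0,0,0.5],
)

```text
time: 34.6
tcp_pos: [0.3505, -0.0148, 0.2186]
eef_rot: [-0.0, -0.016, 1.0, 0.0]
contact_force: [-0.3, -0.7, -1.0]
width: 0.0642
gripper_force: 0.0
```

Run:
```python
from m import *
circ("wide",(.439,.227),.045,.042,.054)
circ("small",(.439,.227),.04,.056,.07)
circ("timer",(.603,.1225),.045,.018,.032)
circ("jar",(.607,.023),.04,.058,.072)
circ("white",(.599,.2225),.03,.115,.13)
circ("amber",(.53,.02),.03,.108,.122)
circ("amberbody",(.53,.02),.032,.06,.082)
a=T["pixels"][150:310,240:500,::-1]
cv2.imwrite("pics/e.png",cv2.convertScaleAbs(cv2.resize(a,None,fx=3,fy=3,interpolation=2),alpha=1.3))
```

```text
wide top 174 enc 438.2 227.1 bbox [0.4379 0.2269] ext [0.0561 0.0566] z [0.0485 0.0519]
wide side 120 enc 438.6 224.9 bbox [0.4381 0.2207] ext [0.057  0.0445] z [0.0483 0.0533]
small top 293 enc 438.5 226.8 bbox [0.4387 0.2272] ext [0.045  0.0472] z [0.0613 0.0643]
small side 125 enc 439.1 226.6 bbox [0.4391 0.227 ] ext [0.0461 0.0465] z [0.0607 0.0626]
timer top 387 enc 601.9 122.7 bbox [0.6016 0.1226] ext [0.0555 0.057 ] z [0.026  0.0298]
timer side 119 enc 601.7 121.8 bbox [0.6018 0.123 ] ext [0.057  0.0495] z [0.0262 0.0308]
jar top 157 enc 607.6 21.7 bbox [0.607  0.0218] ext [0.0586 0.0601] z [0.0644 0.068 ]
jar side 88 enc 607.6 27.7 bbox [0.6076 0.0388] ext [0.0587 0.0286] z [0.063  0.0654]
white top 80 enc 599.3 222.3 bbox [0.5995 0.2231] ext [0.0197 0.019 ] z [0.1222 0.1251]
white side 34 enc 600.4 220.9 bbox [0.5988 0.2202] ext [0.0167 0.02  ] z [0.121  0.1234]
amber top 165 enc 532.2 19.6 bbox [0.5316 0.0197] ext [0.0272 0.0297] z [0.1148 0.1173]
amber side 95 enc 531.7 20.1 bbox [0.5316 0.0198] ext [0.0272 0.0278] z [0.1141 0.1158]
amberbody top 181 enc 529.5 18.3 bbox [0.5299 0.0185] ext [0.0474 0.0477] z [0.0743 0.0808]
amberbody side 60 enc 529.6 19.2 bbox [0.5296 0.0132] ext [0.045  0.0228] z [0.0793 0.0814]
```

View pics/e.png

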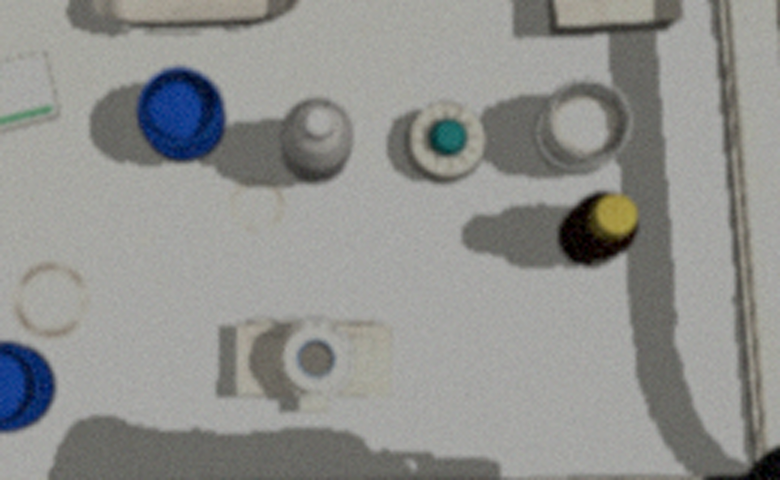

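The picture shows the two rolls stacked concentrically on the lid (315,357). The timer (447,138) stands midway between the white bottle (317,140) and the jar (583,126), and the amber bottle stands upright in front of the jar, its body at about (590,235). All measured positions are within about 2 mm of target.

```bash
python3 -c "
from station import *
print(job_done())"
```

```text
the job is handed in; nothing more can be done
None
```

The job is handed in at about 35 s: both rolls are stacked on the case lid, the timer is midway between jar and white bottle, and the amber bottle is upright in front of the jar with about 2 cm clear, all measured within about 2 mm of target.

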